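# Put three cover panels into their own clip stands

### The job

The three machine covers stand in each other's clip stands. Re-rack them so that each cover stands in the stand of its own colour, parking one in the empty grey stand on the way: push each one fully home between the spring clips, parked or final, and let it go there. Keep the covers upright throughout, and leave everything else on the table where it is.

Things in the scene. Friction and masses are not known exactly. Their poses are not given: they have to be found in the camera images.
- red_cover: red upright panel with three upright ribs on each face; 96 mm long (its x), 12 mm thick (its y), 95 mm high (z), 0.16 kg, loose; origin at the centre of its lower edge. Starts pressed home in the blue stand, held by about 3 N from each sprung leaf; grip it across its thickness at the top edge, the upper 35 mm stand clear of the leaves
- yellow_cover: yellow upright panel with a round dark window on each face; 96 mm long (its x), 12 mm thick (its y), 95 mm high (z), 0.16 kg, loose; origin at the centre of its lower edge. Starts pressed home in the red stand, held by about 3 N from each sprung leaf; grip it across its thickness at the top edge, the upper 35 mm stand clear of the leaves
- blue_cover: blue upright panel with four dark louvres on each face; 96 mm long (its x), 12 mm thick (its y), 95 mm high (z), 0.16 kg, loose; origin at the centre of its lower edge. Starts pressed home in the yellow stand, held by about 3 N from each sprung leaf; grip it across its thickness at the top edge, the upper 35 mm stand clear of the leaves
- red_stand: fixed clip stand, base plate painted red, 130x60x8 mm, long side along x, origin under its centre. Holds a cover upright, long side along x, lower edge on the plate (8 mm above origin), between two sprung leaves (tops 54 mm up) that rest 8 mm apart and flare to a 33 mm mouth: push it down, 6 to 9 N, until it meets the plate. End stops 22 mm high leave 12 mm play per end. Either way round is fine
- yellow_stand: fixed clip stand, base plate painted yellow, 130x60x8 mm, long side along x, origin under its centre. Holds a cover upright, long side along x, lower edge on the plate (8 mm above origin), between two sprung leaves (tops 54 mm up) that rest 8 mm apart and flare to a 33 mm mouth: push it down, 6 to 9 N, until it meets the plate. End stops 22 mm high leave 12 mm play per end. Either way round is fine
- blue_stand: fixed clip stand, base plate painted blue, 130x60x8 mm, long side along x, origin under its centre. Holds a cover upright, long side along x, lower edge on the plate (8 mm above origin), between two sprung leaves (tops 54 mm up) that rest 8 mm apart and flare to a 33 mm mouth: push it down, 6 to 9 N, until it meets the plate. End stops 22 mm high leave 12 mm play per end. Either way round is fine
- grey_stand: fixed clip stand, empty at the start, base plate painted grey, 130x60x8 mm, long side along x, origin under its centre. Holds a cover upright, long side along x, lower edge on the plate (8 mm above origin), between two sprung leaves (tops 54 mm up) that rest 8 mm apart and flare to a 33 mm mouth: push it down, 6 to 9 N, until it meets the plate. End stops 22 mm high leave 12 mm play per end. Either way round is fine
- tea_bottle: green bottle with a white cap, 64 mm across, 176 mm high, loose, origin under its centre; a bystander at the right, not to be moved
- ball_bearing: steel ball bearing lying flat, 35 mm across, 11 mm high, loose, origin under its centre; a bystander between the stands, not to be moved
- black_knob: black star knob, 41 mm across, 32 mm high, loose, origin under its centre; a bystander between the stands, not to be moved
There are look-alikes about, which are no part of the job. Of the things that look like the yellow_stand, the larger one is meant.

How it is judged:
On the way:
1. one cover is parked fully home in the grey stand and released (((horizontal distance between red_cover and grey_stand below 0.014 m and z of red_cover in the frame of grey_stand below 0.012 m and angle between the x axis of red_cover and the x axis of grey_stand, either way round below 0.2 rad and angle between red_cover's own z axis and vertical below 0.15 rad and contact force between red_cover and the fingers below 0.05 N) or (horizontal distance between yellow_cover and grey_stand below 0.014 m and z of yellow_cover in the frame of grey_stand below 0.012 m and angle between the x axis of yellow_cover and the x axis of grey_stand, either way round below 0.2 rad and angle between yellow_cover's own z axis and vertical below 0.15 rad and contact force between yellow_cover and the fingers below 0.05 N) or (horizontal distance between blue_cover and grey_stand below 0.014 m and z of blue_cover in the frame of grey_stand below 0.012 m and angle between the x axis of blue_cover and the x axis of grey_stand, either way round below 0.2 rad and angle between blue_cover's own z axis and vertical below 0.15 rad and contact force between blue_cover and the fingers below 0.05 N))), for 0.2 s.
At the end, for the whole second after the job is handed in: Each cover stands at rest in the stand of its own colour, fully home (lower edge within 4 mm of the slot floor), its lower edge's centre within 14 mm of the stand's centre, its long side within 0.2 rad of the stand's, upright within 0.15 rad; the grey stand is empty again (horizontal distance between red_cover and red_stand below 0.014 m and z of red_cover in the frame of red_stand below 0.012 m and angle between the x axis of red_cover and the x axis of red_stand, either way round below 0.2 rad and angle between each of red_cover, yellow_cover, blue_cover's own z axis and vertical below 0.15 rad and linear speed of each of red_cover, yellow_cover, blue_cover below 0.02 m/s and angular speed of each of red_cover, yellow_cover, blue_cover below 0.2 rad/s and horizontal distance between yellow_cover and yellow_stand below 0.014 m and z of yellow_cover in the frame of yellow_stand below 0.012 m and angle between the x axis of yellow_cover and the x axis of yellow_stand, either way round below 0.2 rad and horizontal distance between blue_cover and blue_stand below 0.014 m and z of blue_cover in the frame of blue_stand below 0.012 m and angle between the x axis of blue_cover and the x axis of blue_stand, either way round below 0.2 rad); the robot touches nothing.
It fails at once if a cover is tipped over or laid down (more than 0.8 rad from upright) (angle between any of red_cover, yellow_cover, blue_cover's own z axis and vertical above 0.8 rad).
It fails at once if the bottle, the bearing or the knob is moved by more than 20 mm (distance of any of tea_bottle, ball_bearing, black_knob from where it was at the start of the episode above 0.02 m).
It also fails if it takes over 104 s, if anything falls off the work surface, if the arm or the gripper's body presses on something with over 40 N, if the wrist force passes 120 N, or if a joint passes its speed limit or range.

### The arm

A 6-joint arm with a two-finger parallel gripper is mounted at the origin on a cart in front of the work surface, level with it; the furniture and walls round the work are solid. World frame = base frame: x ahead of the robot, y to its left, z up, the work surface at z = 0. Lengths are in m, angles in rad, forces in N, time in s.
With the tool pointing down it reaches from about 0.275 to 0.75 m from the base axis. Payload 10.2 kg.
Tool frame: the origin (TCP) lies on the centre line of the jaws, within the pads' length; the fingertips stand manip.nose_length ahead of it and the grasp point (between the pads) is the TCP (manip.nose_length is the distance from the TCP to the fingertips, in m); z points along the fingers, y is the line along which they close (so a half turn about z gives the same grasp; the last joint's range is limited). The gripper opens to 85 mm and grips with 20 to 120 N. Pads are 22 mm wide; open, the fingers measure 114 mm over their backs; the gripper's body (76 mm by 85 mm) begins 54 mm behind the grasp point. The pads swing forward as they close: fully open they stand 13 mm farther back than shut.
Start: joints at [1.071, 0.313, 1.498, -0, 1.331, -0.223], TCP at [0.143, 0.505, 0.25] pointing down, gripper open.
Joint ranges: [-2.94, 2.94], [-0.97, 2.17], [0.19, 2.56], [-1.23, 4.37], [0.02, 3.11], [-2.88, 2.88]. Speed limits (rad/s): [2.39, 2.39, 3.01, 3.14, 3.14, 3.14].

### API

Orientations are given as a rotation vector (axis times angle).
In Python, from cell import telemetry, viewer, manip gives the robot as it stands.
- The arm moves only by the tool play_rows, never from a script. Its argument "motion" is a list that holds one entry, the list of rows, each a list of 5 numbers: the gripper's target within -1 to 1 (shut at 1, half-way at 0, fully open at -1), then the shift along the tool's x, y, z in units of 40 mm (1.0 is 40 mm), then the turn about the tool's z in units of 6 degrees (1.0 is 6 degrees). In form: [[[gripper, tx, ty, tz, turn], ...]]. A call has 1 to 8 rows; each row shifts and turns the commanded pose from where the row before left it, along the tool's axes as they then stand; what a row does not reach is not made up. A row lasts 1/12 s, in which the tool goes at most 41.7 mm and 7.16 degrees, less where a joint would pass 70% of its speed; a pose out of reach is approached as far as the arm can. A call is refused whole if a number of a shift passes 1 or a number of a turn 1, either way. A call with a gripper value outside its range is refused whole. The fingers move at their own pace and stop on an object; the grip force is fixed at half the most. Time passes only in rows, so rows that do not move let the fingers close. It gives the time, the measured TCP pose, the force, the opening and the grip force at its end, in the units of the state.
- telemetry.get_state(): the state, without advancing time (a new reading comes with each control period).
- viewer.grab_frame(name): name is "scene" or "top"; returns the picture (420x560x3 uint8, red, green, blue); there is no depth.
- viewer.camera_params(name): a dict with "fx", "fy", "cx", "cy" (pixels), "dist_coeffs" ([k1, k2, p1, p2, k3] as OpenCV has them; the pictures are not rectified), "extrinsics" (4x4, takes a point from world to camera coordinates). Camera axes: x right, y up, looking along -z (the intrinsics and any distortion apply to the point x, -y, -z); pixel columns grow to the right and rows downward; lengths in m; the calibration is good to about 2 mm. A picture is of the moment at which its call begins. camera_params takes no time and is no camera call.
- manip.hand_in(): hands the job in; it is judged then, once.
The state is a dict: "time": time; "joints": joint angles; "dq": joint speeds; "joint_torque": joint torques, N m; "ee_pos": TCP position; "tool_rot": TCP orientation; "force": force on the tool from outside, world axes, zero at the start; "moment": the same for the moment, N m; "width": opening from 0.0 (shut) to 1.0 (fully open); "finger_force": force on a finger pad.
Only numpy, scipy, OpenCV 4.12 (cv2) and the standard library are available. Lean on these libraries where they do the work, as an engineer would, in place of code of your own. Each camera call takes 0.05 s, during which the arm holds its last target. There are 200 camera calls.

## Working session

There is one attempt and no reset: what is moved stays moved. The work goes in short steps, Python scripts to look and compute and a tool call to move; the robot and the scene stay as the last step left them, time stands still between calls to the robot, and variables do not carry over. Pictures are saved under pics/ and viewed, at most 14 in all, crops included, and the job is handed in when it is done.

Besides the shell and the picture viewer there is one more tool, called after "Call:" as name(argument=value, ...) on one line, values as JSON. play_rows: Moves the arm, as the interface text tells. Its arguments: {"type":"object","properties":{"motion":{"type":"array"}},"required":["motion"]}

```bash
ls; mkdir -p pics; python3 - <<'E'
from cell import telemetry, viewer, manip
import cv2
for n in("scene","top"):
    cv2.imwrite(f"pics/{n}0.png",viewer.grab_frame(n)[:,:,::-1]); p=viewer.camera_params(n); print(n,p)
s=telemetry.get_state();print(s,manip.nose_length)
E
```

```text
pics
scene {'fx': 523.2325742075815, 'fy': 523.2325742075815, 'cx': 270.5729521838464, 'cy': 206.6979706138505, 'dist_coeffs': array([-0.14879685,  0.        ,  0.        ,  0.        ,  0.        ]), 'extrinsics': array([[ 0.19102606,  0.98142565,  0.01768426, -0.05939069],
       [-0.41145876,  0.06370409,  0.90919936,  0.19288765],
       [ 0.89118502, -0.18095712,  0.41598532, -1.82552889],
       [ 0.        ,  0.        ,  0.        ,  1.        ]])}
top {'fx': 394.43638534762783, 'fy': 394.43638534762783, 'cx': 280.48711760823466, 'cy': 210.05264929514118, 'dist_coeffs': array([0.02265678, 0.        , 0.        , 0.        , 0.        ]), 'extrinsics': array([[ 1.52654425e-04, -9.99793860e-01, -2.03030454e-02,
        -5.42573282e-02],
       [ 9.81287403e-01, -3.75955852e-03,  1.92512074e-01,
        -5.56202291e-01],
       [-1.92548721e-01, -1.99525105e-02,  9.81084547e-01,
        -9.44124720e-01],
       [ 0.00000000e+00,  0.00000000e+00,  0.00000000e+00,
         1.00000000e+00]])}
{'time': 0.1, 'joints': array([ 1.07059637e+00,  3.13375483e-01,  1.49834564e+00, -5.94394619e-06,
        1.33095194e+00, -2.23412787e-01]), 'dq': array([ 0.00097146, -0.00103018, -0.00268653,  0.00077493, -0.00072441,
       -0.00048398]), 'joint_torque': array([ 4.38685543e-03, -4.12894249e+01, -2.60145611e+01,  3.14731528e-05,
        2.97535036e-03,  4.77364281e-06]), 'ee_pos': array([0.14338959, 0.50483858, 0.2498076 ]), 'tool_rot': array([-4.33335469e-01, -3.11118200e+00,  1.59024352e-03]), 'force': array([-0.22497308, -0.59806338,  1.2301825 ]), 'moment': array([ 0.01718553,  0.02800954, -0.07178755]), 'finger_force': 0.0, 'width': 1.0010811273857474} 0.019
```

View pics/scene0.png

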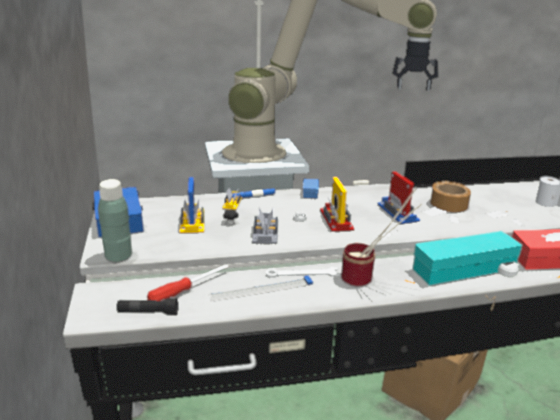

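View pics/top0.png

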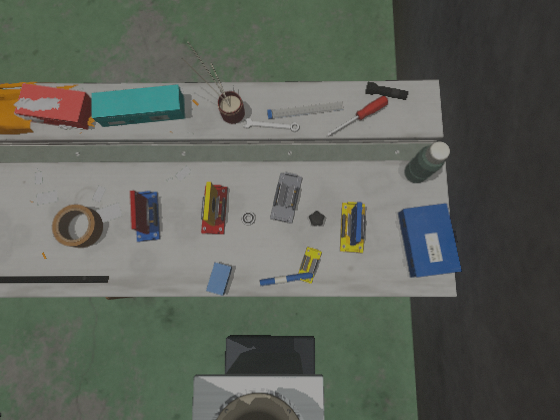

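The top view shows these candidates:
- Yellow stand: the large one at (352,225) holding the blue cover, or the smaller look-alike at (310,263). I choose the large one.
- Blue stand: (145,215). The blue box at (430,240) and blue block at (219,278) are not stands.
- Red stand: (214,208).
- Grey stand: (287,197).

I'll check this in one close crop.

```bash
python3 - <<'E'
import cv2
a=cv2.imread("pics/top0.png")[170:285,120:380]
cv2.imwrite("pics/crop0.png",cv2.resize(a,None,fx=3,fy=3,interpolation=cv2.INTER_CUBIC))
E
```

```text
(no output)
```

View pics/crop0.png

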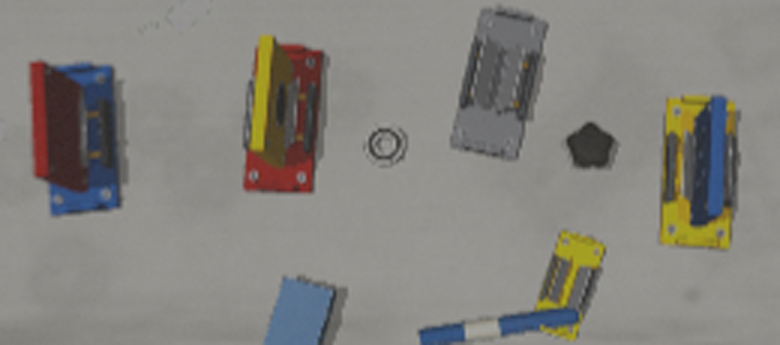

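The crop confirms the choice: the large yellow stand is at crop (698,172) and the small look-alike at (570,285). Red and blue stands each hold their wrong cover. Next I fit the known rectangles to the corner pixels.

```bash
cat > h.py <<'E'
import numpy as np, cv2
from scipy.optimize import least_squares
from cell import viewer, telemetry
def proj(P,n="top"):
    c=viewer.camera_params(n);E=c["extrinsics"].copy();E[1:3]*=-1
    K=np.array([[c["fx"],0,c["cx"]],[0,c["fy"],c["cy"]],[0,0,1]])
    return cv2.projectPoints(np.asarray(P,float).reshape(-1,3),cv2.Rodrigues(E[:3,:3])[0],E[:3,3],K,c["dist_coeffs"])[0][:,0]
def fit(px,L,W,z,x0,n="top"):
    # px: 4 corners (None where hidden): x+y+, x+y-, x-y-, x-y+
    k=[i for i in range(4) if px[i] is not None]; q=np.array([px[i] for i in k],float)
    loc=np.array([[L,W],[L,-W],[-L,-W],[-L,W]])[k]/2
    def f(p):
        c,s=np.cos(p[2]),np.sin(p[2]);X=loc@np.array([[c,s],[-s,c]])+p[:2]
        return (proj(np.c_[X,np.full(len(X),z)],n)-q).ravel()
    r=least_squares(f,x0,x_scale=[.01,.01,.1]);return r.x,np.abs(r.fun).max()
E
python3 - <<'E'
from h import *
C=lambda l:[None if p is None else (p[0]/3+120-.33,p[1]/3+170-.33) for p in l]
T={"redc":([(31,62),(43,62),(47,178),(35,178)],.096,.012,.103),
"yelc":([(260,36),(274,38),(265,152),(250,150)],.096,.012,.103),
"bluc":([(712,97),(726,97),(722,213),(707,213)],.096,.012,.103),
"blueS":([None,(115,66),(121,208),(52,215)],.13,.06,.008),
"redS":([None,(324,50),(314,192),(244,190)],.13,.06,.008),
"greyS":([(483,7),(547,20),(517,160),(452,147)],.13,.06,.008),
"yelS":([(665,97),None,(732,249),(660,244)],.13,.06,.008)}
for k,(p,L,W,z) in T.items():
    x,e=fit(C(p),L,W,z,[.5,0,0]);print(k,x.round(4),round(e,2))
E
```

```text
redc [0.5492 0.3005 0.1048] 0.54
yelc [ 0.5699  0.1213 -0.0464] 0.6
bluc [ 0.5188 -0.2419 -0.0758] 0.73
blueS [0.5501 0.2977 0.0982] 0.44
redS [ 0.5679  0.1205 -0.0474] 0.36
greyS [ 0.5998 -0.0698 -0.2115] 0.33
yelS [ 0.5194 -0.2418 -0.0588] 0.35
```

```bash
cat >> h.py <<'E'
from scipy.spatial.transform import Rotation as R
def go(x,y,z,a,msg=""):
    s=telemetry.get_state();M=R.from_rotvec(s["tool_rot"]).as_matrix();p=s["ee_pos"]
    a0=np.arctan2(-M[0,1],M[1,1]);d=M.T@(np.array([x,y,z])-p)/.04
    print(msg,"t%.1f"%s["time"],"pos",p.round(4),"a %.4f"%a0,"tilt %.3f"%np.arccos(-M[2,2]),"F",np.round(s["force"],1),"w %.3f ff %.1f"%(s["width"],s["finger_force"]),
      "| shift",d.round(3),"turn",round(-(a-a0)/np.radians(6),3))
E
python3 -c "
from h import *
go(.569,.121,.25,-.047)"
```

```text
t0.1 pos [0.1434 0.5048 0.2498] a -0.2768 tilt 0.001 F [-0.2 -0.6  1.2] w 1.001 ff 0.0 | shift [-1.2858e+01 -6.3230e+00 -1.0000e-03] turn -2.194
```

Call:
play_rows(motion=[[[-1,-0.8,-0.395,0,0],[-1,-0.8,-0.395,0,0],[-1,-0.8,-0.395,0,0],[-1,-0.8,-0.395,0,0],[-1,-0.8,-0.395,0,0],[-1,-0.8,-0.395,0,0],[-1,-0.8,-0.395,0,0],[-1,-0.8,-0.395,0,0]]])

```text
time: 0.77
ee_pos: [0.3561, 0.312, 0.2502]
tool_rot: [-0.433, -3.111, 0.0]
force: [-0.3, 0.7, -0.4]
width: 1.004
finger_force: 0.0
```

Call:
play_rows(motion=[[[-1,-0.8,-0.395,0,0],[-1,-0.8,-0.395,0,0],[-1,-0.8,-0.395,0,0],[-1,-0.8,-0.395,0,0],[-1,-0.8,-0.395,0,0],[-1,-0.8,-0.395,0,0],[-1,-0.8,-0.395,0,0],[-1,-0.8,-0.395,0,0]]])

```text
time: 1.43
ee_pos: [0.5679, 0.1204, 0.2499]
tool_rot: [-0.434, -3.111, 0.0]
force: [-0.3, 0.3, 0.5]
width: 0.999
finger_force: 0.0
```

Call:
play_rows(motion=[[[-1,0,0,0,-0.73],[-1,0,0,0,-0.73],[-1,0,0,0,-0.73],[-1,0,0,0,0],[-1,0,0,0,0],[-1,0,0,0,0]]])

```text
time: 1.93
ee_pos: [0.5668, 0.122, 0.2502]
tool_rot: [-0.078, -3.14, 0.0]
force: [0.3, 0.6, -0.6]
width: 0.999
finger_force: 0.0
```

```bash
python3 -c "
from h import *
go(.569,.121,.15,-.047)
cv2.imwrite('pics/s1.png',cv2.resize(viewer.grab_frame('scene')[130:270,160:440,::-1],None,fx=2.8,fy=2.8,interpolation=2))"
```

```text
t1.9 pos [0.5668 0.122  0.2502] a -0.0495 tilt 0.000 F [ 0.3  0.6 -0.6] w 0.999 ff 0.0 | shift [-0.057 -0.023  2.504] turn -0.024
```

Call:
play_rows(motion=[[[-1,0,0,0.8,0],[-1,0,0,0.8,0],[-1,0,0,0.8,0],[-1,0,0,0.8,0],[-1,0,0,0.5,0],[-1,0,0,0.3,0],[-1,0,0,0,0]]])

```text
time: 2.57
ee_pos: [0.5659, 0.1219, 0.0881]
tool_rot: [-0.076, -3.137, 0.0]
force: [0.5, 0.3, 0.6]
width: 1.002
finger_force: 0.0
```

Call:
play_rows(motion=[[[1,0,0,0,0],[1,0,0,0,0],[1,0,0,0,0],[1,0,0,0,0],[1,0,0,0,0],[1,0,0,0,0],[1,0,0,0,0],[1,0,0,0,0]]])

```text
time: 3.23
ee_pos: [0.5671, 0.1218, 0.0909]
tool_rot: [0.075, 3.14, -0.0]
force: [-1.7, -1.6, 5.2]
width: 0.13
finger_force: 59.2
```

```bash
python3 -c "
from h import *
go(.569,.121,.25,-.047)
cv2.imwrite('pics/s2.png',cv2.resize(viewer.grab_frame('scene')[130:270,160:440,::-1],None,fx=2.8,fy=2.8,interpolation=2))"
```

```text
t3.2 pos [0.5671 0.1218 0.0909] a -0.0475 tilt 0.001 F [-1.7 -1.6  5.2] w 0.130 ff 59.2 | shift [-0.051 -0.019 -3.978] turn -0.005
```

View pics/s2.png

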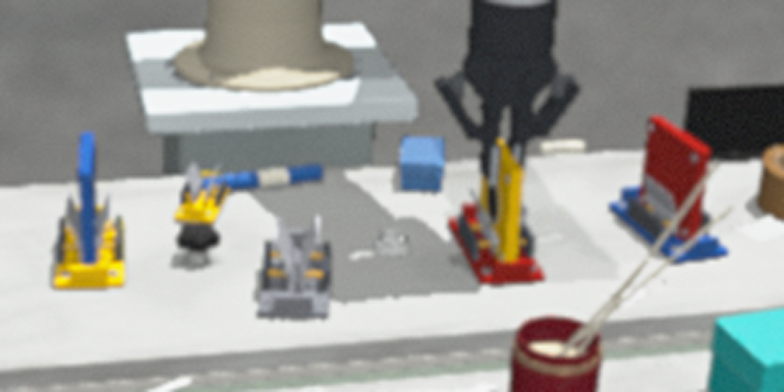

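Gripped: opening 11 mm, 59 N. The picture shows the jaws on the yellow cover's top edge at (500,150), with the other covers standing. Lifting.

Call:
play_rows(motion=[[[1,0,0,-0.3,0],[1,0,0,-0.6,0],[1,0,0,-0.8,0],[1,0,0,-0.8,0],[1,0,0,-0.8,0],[1,0,0,-0.7,0],[1,0,0,0,0],[1,0,0,0,0]]])

```text
time: 3.95
ee_pos: [0.5671, 0.122, 0.2518]
tool_rot: [0.074, 3.138, 0.0]
force: [-0.8, 0.5, -2.3]
width: 0.133
finger_force: 59.4
```

```bash
python3 -c "
from h import *
go(.5998,-.0698,.25,-.2115)"
```

```text
t4.0 pos [0.5671 0.122  0.2518] a -0.0473 tilt 0.003 F [-0.8  0.5 -2.3] w 0.133 ff 59.4 | shift [-1.043 -4.752  0.047] turn 1.568
```

Call:
play_rows(motion=[[[1,-0.16,-0.5,0,0],[1,-0.16,-0.8,0,0],[1,-0.17,-0.9,0,0],[1,-0.17,-0.9,0,0],[1,-0.17,-0.9,0,0],[1,-0.17,-0.74,0,0],[1,0,0,0,0.8],[1,0,0,0,0.77]]])

```text
time: 4.62
ee_pos: [0.5973, -0.0711, 0.2482]
tool_rot: [-0.342, -3.119, -0.001]
force: [0.7, 0.2, -1.2]
width: 0.131
finger_force: 59.4
```

Call:
play_rows(motion=[[[1,0,0,0.6,0],[1,0,0,0.7,0],[1,0,0,0.4,0],[1,0,0,0,0],[1,0,0,0,0]]])

```text
time: 5.03
ee_pos: [0.5973, -0.0692, 0.1812]
tool_rot: [-0.332, -3.121, -0.001]
force: [0.2, -0.0, -1.1]
width: 0.13
finger_force: 59.4
```

```bash
python3 -c "
from h import *
go(.598,-.0694,.1,-.2115)
f=viewer.grab_frame('top')
cv2.imwrite('pics/t3.png',cv2.resize(f[150:260,200:360,::-1],None,fx=5,fy=5,interpolation=2))
f=viewer.grab_frame('scene')
cv2.imwrite('pics/s3.png',cv2.resize(f[130:270,160:360,::-1],None,fx=4,fy=4,interpolation=2))"
```

```text
t5.0 pos [ 0.5973 -0.0692  0.1812] a -0.2119 tilt 0.003 F [ 0.2 -0.  -1.1] w 0.130 ff 59.4 | shift [-0.024 -0.003  2.03 ] turn -0.004
```

View pics/s3.png

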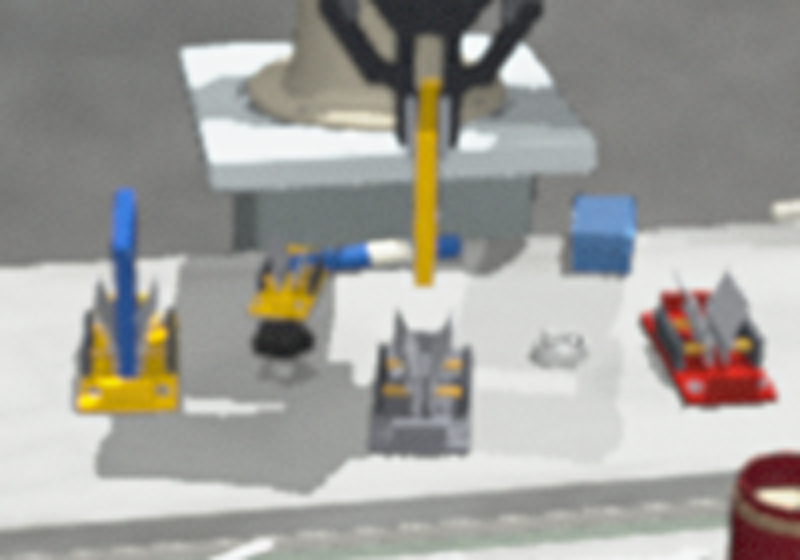

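The yellow cover hangs upright over the grey stand, its lower edge at (425,283) and the clip mouth at (420,345). Pushing in.

Call:
play_rows(motion=[[[1,0,0,0.6,0],[1,0,0,0.5,0],[1,0,0,0.3,0],[1,0,0,0.3,0],[1,0,0,0.3,0],[1,0,0,0.2,0],[1,0,0,0.1,0],[1,0,0,0,0]]])

```text
time: 5.8
ee_pos: [0.5981, -0.0694, 0.0909]
tool_rot: [0.332, 3.123, -0.0]
force: [-1.4, 0.3, 2.6]
width: 0.132
finger_force: 59.9
```

Call:
play_rows(motion=[[[1,0,0,0.05,0],[1,0,0,0.05,0],[1,0,0,0,0],[1,0,0,0,0]]])

```text
time: 6.13
ee_pos: [0.5982, -0.0694, 0.0908]
tool_rot: [0.331, 3.122, -0.002]
force: [-16.0, 2.8, 33.2]
width: 0.132
finger_force: 64.6
```

It is home: z holds at 0.0908 as the force rises. Releasing.

Call:
play_rows(motion=[[[1,0,0,-0.08,0],[-1,0,0,0,0],[-1,0,0,0,0],[-1,0,0,0,0],[-1,0,0,0,0],[-1,0,0,0,0],[-1,0,0,0,0],[-1,0,0,0,0]]])

```text
time: 6.8
ee_pos: [0.5979, -0.0694, 0.0893]
tool_rot: [-0.332, -3.124, -0.0]
force: [0.3, -0.4, 0.1]
width: 1.004
finger_force: 0.0
```

Call:
play_rows(motion=[[[-1,0,0,-0.5,0],[-1,0,0,-0.9,0],[-1,0,0,-0.9,0],[-1,0,0,-0.9,0],[-1,0,0,-0.8,0],[-1,0,0,0,0]]])

```text
time: 7.3
ee_pos: [0.5996, -0.0698, 0.2566]
tool_rot: [0.331, 3.113, -0.004]
force: [0.4, -0.5, 0.3]
width: 1.0
finger_force: 0.0
```

```bash
python3 -c "
from h import *
go(.549,.2995,.25,.101)
f=viewer.grab_frame('scene')
cv2.imwrite('pics/s4.png',cv2.resize(f[130:270,160:440,::-1],None,fx=2.8,fy=2.8,interpolation=2))"
```

```text
t7.3 pos [ 0.5996 -0.0698  0.2566] a -0.2118 tilt 0.012 F [ 0.4 -0.5  0.3] w 1.000 ff 0.0 | shift [3.18  8.761 0.119] turn -2.987
```

View pics/s4.png

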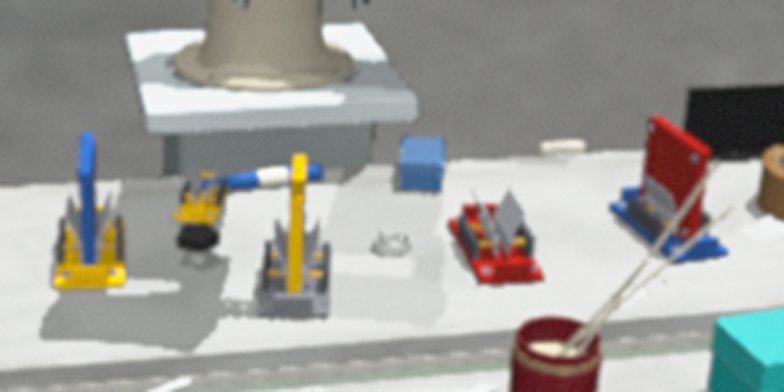

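Yellow stands upright in the grey stand at (297,225), and the other objects are in place. Next is red.

Call:
play_rows(motion=[[[-1,0.29,0.8,0,0],[-1,0.29,0.8,0,0],[-1,0.29,0.8,0,0],[-1,0.29,0.8,0,0],[-1,0.29,0.8,0,0],[-1,0.29,0.8,0,0],[-1,0.29,0.8,0,0],[-1,0.29,0.8,0,0]]])

```text
time: 8.02
ee_pos: [0.5602, 0.202, 0.2482]
tool_rot: [-0.332, -3.122, 0.001]
force: [0.8, 0.1, 1.1]
width: 1.0
finger_force: 0.0
```

Call:
play_rows(motion=[[[-1,0.29,0.8,0,0],[-1,0.29,0.8,0,0],[-1,0.28,0.76,0,0],[-1,0,0,0,-0.8],[-1,0,0,0,-0.8],[-1,0,0,0,-0.8],[-1,0,0,0,-0.59],[-1,0,0,0,0]]])

```text
time: 8.68
ee_pos: [0.5469, 0.2999, 0.2481]
tool_rot: [0.162, -3.135, 0.001]
force: [0.4, -0.5, 0.1]
width: 1.0
finger_force: 0.0
```

```bash
python3 -c "
from h import *
go(.549,.2995,.088,.101)"
```

```text
t8.7 pos [0.5469 0.2999 0.2481] a 0.1035 tilt 0.002 F [ 0.4 -0.5  0.1] w 1.000 ff 0.0 | shift [-0.059 -0.014  4.002] turn 0.024
```

Call:
play_rows(motion=[[[-1,-0.04,0,0.8,0],[-1,0,0,0.8,0],[-1,0,0,0.8,0],[-1,0,0,0.8,0],[-1,0,0,0.5,0],[-1,0,0,0.3,0],[-1,0,0,0,0]]])

```text
time: 9.27
ee_pos: [0.5475, 0.2996, 0.0865]
tool_rot: [0.156, -3.133, 0.002]
force: [-0.5, -0.6, 0.0]
width: 0.998
finger_force: 0.0
```

Call:
play_rows(motion=[[[1,0,0,0,0],[1,0,0,0,0],[1,0,0,0,0],[1,0,0,0,0],[1,0,0,0,0],[1,0,0,0,0],[1,0,0,0,0],[1,0,0,0,0]]])

```text
time: 9.93
ee_pos: [0.549, 0.3002, 0.0901]
tool_rot: [-0.159, 3.137, 0.0]
force: [-0.8, -0.8, 5.1]
width: 0.133
finger_force: 59.5
```

```bash
python3 -c "
from h import *
go(.549,.2995,.25,.101)"
```

```text
t9.9 pos [0.549  0.3002 0.0901] a 0.1015 tilt 0.001 F [-0.8 -0.8  5.1] w 0.133 ff 59.5 | shift [-2.000e-03 -1.700e-02 -3.997e+00] turn 0.004
```

Call:
play_rows(motion=[[[1,0,0,-0.3,0],[1,0,0,-0.6,0],[1,0,0,-0.8,0],[1,0,0,-0.8,0],[1,0,0,-0.8,0],[1,0,0,-0.7,0],[1,0,0,0,0],[1,0,0,0,0]]])

```text
time: 10.6
ee_pos: [0.549, 0.3002, 0.2511]
tool_rot: [-0.159, 3.135, 0.001]
force: [-0.1, -0.9, -2.0]
width: 0.132
finger_force: 59.2
```

```bash
python3 -c "
from h import *
go(.568,.1215,.25,-.0475)"
```

```text
t10.6 pos [0.549  0.3002 0.2511] a 0.1012 tilt 0.003 F [-0.1 -0.9 -2. ] w 0.132 ff 59.2 | shift [-0.022 -4.494  0.026] turn 1.42
```

Call:
play_rows(motion=[[[1,0,-0.5,0,0],[1,0,-0.8,0,0],[1,0,-0.8,0,0],[1,0,-0.8,0,0],[1,0,-0.8,0,0],[1,-0.02,-0.79,0,0],[1,0,0,0,0.7],[1,0,0,0,0.72]]])

```text
time: 11.27
ee_pos: [0.5674, 0.1197, 0.2478]
tool_rot: [-0.084, -3.137, 0.0]
force: [0.3, 0.8, -1.0]
width: 0.133
finger_force: 59.2
```

Call:
play_rows(motion=[[[1,0,0,0.6,0],[1,0,0,0.7,0],[1,0,0,0.4,0],[1,0,0,0,0],[1,0,0,0,0]]])

```text
time: 11.68
ee_pos: [0.5672, 0.1215, 0.1805]
tool_rot: [-0.075, -3.138, 0.0]
force: [0.6, -0.2, -1.3]
width: 0.13
finger_force: 59.2
```

```bash
python3 -c "
from h import *
go(.568,.1215,.0905,-.0475)"
```

```text
t11.7 pos [0.5672 0.1215 0.1805] a -0.0475 tilt 0.003 F [ 0.6 -0.2 -1.3] w 0.130 ff 59.2 | shift [-2.800e-02  1.000e-03  2.249e+00] turn -0.0
```

Call:
play_rows(motion=[[[1,0,0,0.6,0],[1,0,0,0.5,0],[1,0,0,0.3,0],[1,0,0,0.3,0],[1,0,0,0.3,0],[1,0,0,0.2,0],[1,0,0,0.1,0],[1,0,0,0,0]]])

```text
time: 12.35
ee_pos: [0.5681, 0.1215, 0.0902]
tool_rot: [0.075, 3.14, 0.0]
force: [-0.1, -0.5, -1.4]
width: 0.129
finger_force: 59.0
```

Call:
play_rows(motion=[[[1,0,0,0.04,0],[1,0,0,0,0],[1,0,0,0,0]]])

```text
time: 12.6
ee_pos: [0.5682, 0.1216, 0.0901]
tool_rot: [0.074, 3.139, -0.0]
force: [-5.8, 0.1, 12.8]
width: 0.132
finger_force: 61.1
```

Call:
play_rows(motion=[[[1,0,0,-0.03,0],[-1,0,0,0,0],[-1,0,0,0,0],[-1,0,0,0,0],[-1,0,0,0,0],[-1,0,0,0,0],[-1,0,0,0,0],[-1,0,0,0,0]]])

```text
time: 13.27
ee_pos: [0.5678, 0.1215, 0.0891]
tool_rot: [0.075, 3.141, 0.0]
force: [0.5, 0.0, -0.6]
width: 0.999
finger_force: 0.0
```

Call:
play_rows(motion=[[[-1,0,0,-0.5,0],[-1,0,0,-0.9,0],[-1,0,0,-0.9,0],[-1,0,0,-0.9,0],[-1,0,0,-0.8,0],[-1,0,0,0,0],[-1,0,0,0,0]]])

```text
time: 13.85
ee_pos: [0.5682, 0.1216, 0.2507]
tool_rot: [0.074, 3.137, 0.0]
force: [-0.9, -0.0, -1.0]
width: 0.998
finger_force: 0.0
```

```bash
python3 -c "
from h import *
go(.519,-.242,.25,-.07)
f=viewer.grab_frame('scene')
cv2.imwrite('pics/s5.png',cv2.resize(f[130:270,160:440,::-1],None,fx=2.8,fy=2.8,interpolation=2))"
```

```text
t13.8 pos [0.5682 0.1216 0.2507] a -0.0473 tilt 0.004 F [-0.9 -0.  -1. ] w 0.998 ff 0.0 | shift [ 0.798 -9.137  0.012] turn 0.217
```

View pics/s5.png

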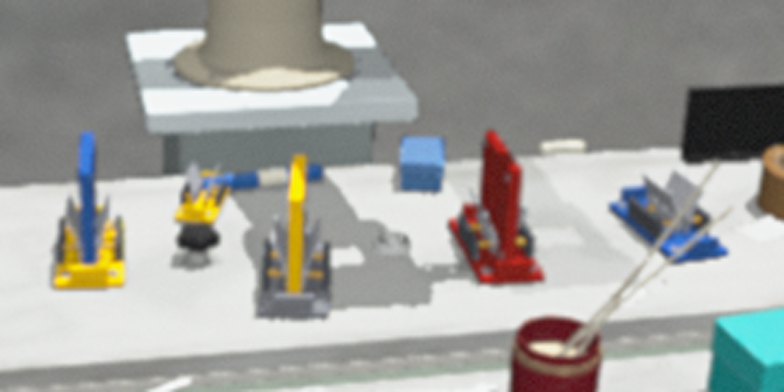

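Red is home in the red stand at (505,205). Next is blue.

Call:
play_rows(motion=[[[-1,0.07,-0.8,0,0],[-1,0.07,-0.8,0,0],[-1,0.07,-0.8,0,0],[-1,0.07,-0.8,0,0],[-1,0.07,-0.8,0,0],[-1,0.07,-0.8,0,0],[-1,0.07,-0.8,0,0],[-1,0.07,-0.8,0,0]]])

```text
time: 14.57
ee_pos: [0.5323, -0.1344, 0.2474]
tool_rot: [-0.075, -3.138, -0.002]
force: [0.3, -0.1, 0.1]
width: 1.0
finger_force: 0.0
```

Call:
play_rows(motion=[[[-1,0.07,-0.8,0,0],[-1,0.07,-0.8,0,0],[-1,0.07,-0.8,0,0],[-1,0.03,-0.34,0,0.2],[-1,0,0,0,0],[-1,0,0,0,0]]])

```text
time: 15.07
ee_pos: [0.5182, -0.2418, 0.2479]
tool_rot: [-0.109, -3.138, -0.003]
force: [-0.1, 1.0, 0.8]
width: 0.999
finger_force: 0.0
```

```bash
python3 -c "
from h import *
go(.519,-.242,.088,-.07)"
```

```text
t15.1 pos [ 0.5182 -0.2418  0.2479] a -0.0694 tilt 0.002 F [-0.1  1.   0.8] w 0.999 ff 0.0 | shift [-0.028 -0.01   3.997] turn 0.006
```

Call:
play_rows(motion=[[[-1,-0.02,0,0.8,0],[-1,0,0,0.8,0],[-1,0,0,0.8,0],[-1,0,0,0.8,0],[-1,0,0,0.5,0],[-1,0,0,0.3,0],[-1,0,0,0,0]]])

```text
time: 15.65
ee_pos: [0.5183, -0.2395, 0.0861]
tool_rot: [-0.104, -3.135, -0.006]
force: [-0.3, -0.1, -0.3]
width: 0.999
finger_force: 0.0
```

Call:
play_rows(motion=[[[1,0,0,0,0],[1,0,0,0,0],[1,0,0,0,0],[1,0,0,0,0],[1,0,0,0,0],[1,0,0,0,0],[1,0,0,0,0],[1,0,0,0,0]]])

```text
time: 16.32
ee_pos: [0.5194, -0.2426, 0.0896]
tool_rot: [0.108, 3.139, -0.001]
force: [-0.8, -2.0, 3.4]
width: 0.134
finger_force: 59.0
```

```bash
python3 -c "
from h import *
go(.519,-.242,.25,-.07)"
```

```text
t16.3 pos [ 0.5194 -0.2426  0.0896] a -0.0686 tilt 0.001 F [-0.8 -2.   3.4] w 0.134 ff 59.0 | shift [ 0.008  0.011 -4.01 ] turn 0.014
```

Call:
play_rows(motion=[[[1,0,0,-0.3,0],[1,0,0,-0.6,0],[1,0,0,-0.8,0],[1,0,0,-0.8,0],[1,0,0,-0.8,0],[1,0,0,-0.7,0],[1,0,0,0,0],[1,0,0,0,0]]])

```text
time: 16.98
ee_pos: [0.5194, -0.2422, 0.2498]
tool_rot: [0.107, 3.138, -0.001]
force: [0.5, -0.1, -1.2]
width: 0.134
finger_force: 59.4
```

```bash
python3 -c "
from h import *
go(.5495,.300,.25,.1013)"
```

```text
t17.0 pos [ 0.5194 -0.2422  0.2498] a -0.0684 tilt 0.002 F [ 0.5 -0.1 -1.2] w 0.134 ff 59.4 | shift [ 0.175 13.576 -0.017] turn -1.62
```

Call:
play_rows(motion=[[[1,0.01,0.5,0,0],[1,0.01,0.8,0,0],[1,0.01,0.8,0,0],[1,0.01,0.8,0,0],[1,0.01,0.8,0,0],[1,0.01,0.8,0,0],[1,0.01,0.8,0,0],[1,0.01,0.8,0,0]]])

```text
time: 17.65
ee_pos: [0.5319, 0.0032, 0.2471]
tool_rot: [-0.107, -3.136, -0.001]
force: [0.9, -0.4, -1.5]
width: 0.132
finger_force: 59.2
```

Call:
play_rows(motion=[[[1,0.01,0.8,0,0],[1,0.01,0.8,0,0],[1,0.01,0.8,0,0],[1,0.01,0.8,0,0],[1,0.01,0.8,0,0],[1,0.01,0.8,0,0],[1,0.01,0.8,0,0],[1,0.01,0.8,0,0]]])

```text
time: 18.32
ee_pos: [0.5462, 0.2586, 0.2469]
tool_rot: [-0.107, -3.136, 0.001]
force: [0.2, -0.2, -1.7]
width: 0.133
finger_force: 59.3
```

Call:
play_rows(motion=[[[1,0.01,0.8,0,0],[1,0,0.28,0,0],[1,0,0,0,-0.8],[1,0,0,0,-0.82],[1,0,0,0,0],[1,0,0,0,0]]])

```text
time: 18.82
ee_pos: [0.5493, 0.2998, 0.2477]
tool_rot: [0.155, -3.135, 0.001]
force: [0.7, -0.1, -0.8]
width: 0.129
finger_force: 59.3
```

```bash
python3 -c "
from h import *
go(.5495,.300,.18,.1013)"
```

```text
t18.8 pos [0.5493 0.2998 0.2477] a 0.0985 tilt 0.002 F [ 0.7 -0.1 -0.8] w 0.129 ff 59.3 | shift [-0.009  0.006  1.693] turn -0.027
```

Call:
play_rows(motion=[[[1,0,0,0.6,0],[1,0,0,0.7,0],[1,0,0,0.4,0],[1,0,0,0,0],[1,0,0,0,0]]])

```text
time: 19.23
ee_pos: [0.5495, 0.2998, 0.1807]
tool_rot: [0.156, -3.136, 0.001]
force: [0.3, -0.3, -0.6]
width: 0.128
finger_force: 59.2
```

Call:
play_rows(motion=[[[1,0,0,0.6,0],[1,0,0,0.5,0],[1,0,0,0.3,0],[1,0,0,0.3,0],[1,0,0,0.3,0],[1,0,0,0.2,0],[1,0,0,0.06,0],[1,0,0,0,0]]])

```text
time: 19.9
ee_pos: [0.5496, 0.3002, 0.0903]
tool_rot: [0.159, -3.137, 0.0]
force: [1.0, 0.2, -4.0]
width: 0.132
finger_force: 58.9
```

Call:
play_rows(motion=[[[1,0,0,0.04,0],[1,0,0,0,0],[1,0,0,0,0]]])

```text
time: 20.15
ee_pos: [0.5497, 0.3003, 0.0897]
tool_rot: [-0.159, 3.137, 0.0]
force: [-0.7, -0.0, 1.4]
width: 0.131
finger_force: 59.6
```

Call:
play_rows(motion=[[[1,0,0,0.05,0],[1,0,0,0,0],[1,0,0,0,0]]])

```text
time: 20.4
ee_pos: [0.5497, 0.3004, 0.0896]
tool_rot: [-0.159, 3.136, 0.0]
force: [-7.9, -2.4, 16.4]
width: 0.128
finger_force: 62.0
```

Call:
play_rows(motion=[[[1,0,0,-0.05,0],[-1,0,0,0,0],[-1,0,0,0,0],[-1,0,0,0,0],[-1,0,0,0,0],[-1,0,0,0,0],[-1,0,0,0,0],[-1,0,0,0,0]]])

```text
time: 21.07
ee_pos: [0.5496, 0.3002, 0.089]
tool_rot: [0.159, -3.138, -0.0]
force: [0.5, 0.7, -0.5]
width: 1.003
finger_force: 0.0
```

Call:
play_rows(motion=[[[-1,0,0,-0.5,0],[-1,0,0,-0.9,0],[-1,0,0,-0.9,0],[-1,0,0,-0.9,0],[-1,0,0,-0.8,0],[-1,0,0,0,0],[-1,0,0,0,0]]])

```text
time: 21.65
ee_pos: [0.55, 0.3004, 0.2508]
tool_rot: [-0.159, 3.134, 0.001]
force: [0.1, -0.3, -0.4]
width: 1.0
finger_force: 0.0
```

```bash
python3 -c "
from h import *
go(.5985,-.0694,.25,-.2118)
f=viewer.grab_frame('scene')
cv2.imwrite('pics/s6.png',cv2.resize(f[130:270,160:440,::-1],None,fx=2.8,fy=2.8,interpolation=2))"
```

```text
t21.6 pos [0.55   0.3004 0.2508] a 0.1013 tilt 0.004 F [ 0.1 -0.3 -0.4] w 1.000 ff 0.0 | shift [-0.271 -9.319  0.013] turn 2.99
```

View pics/s6.png

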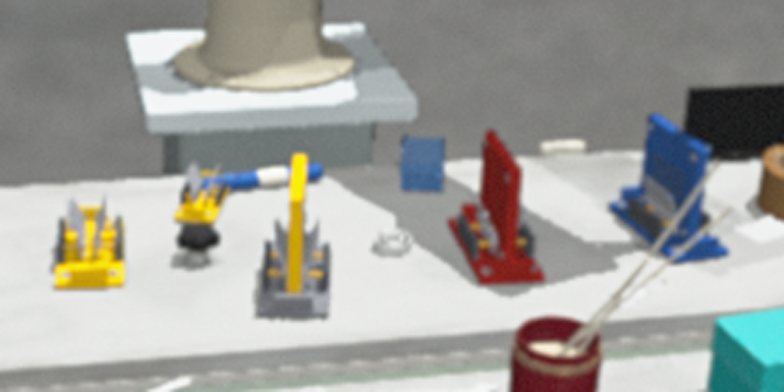

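Blue is home in the blue stand at (675,180). Now yellow goes from grey to yellow; I'll grip it at the same point where I released it, (0.598,-0.0694).

Call:
play_rows(motion=[[[-1,-0.02,-0.8,0,0],[-1,-0.02,-0.8,0,0],[-1,-0.02,-0.8,0,0],[-1,-0.02,-0.8,0,0],[-1,-0.02,-0.8,0,0],[-1,-0.03,-0.8,0,0],[-1,-0.03,-0.8,0,0],[-1,-0.03,-0.8,0,0]]])

```text
time: 22.37
ee_pos: [0.5825, 0.0447, 0.2473]
tool_rot: [0.159, -3.135, -0.001]
force: [0.4, 0.2, 0.1]
width: 1.001
finger_force: 0.0
```

Call:
play_rows(motion=[[[-1,-0.03,-0.8,0,0],[-1,-0.03,-0.8,0,0],[-1,-0.02,-0.8,0,0],[-1,0,-0.52,0,0],[-1,0,0,0,0.99],[-1,0,0,0,1],[-1,0,0,0,1],[-1,0,0,0,0]]])

```text
time: 23.03
ee_pos: [0.5975, -0.0697, 0.2473]
tool_rot: [-0.338, -3.12, -0.001]
force: [0.8, -0.1, -0.6]
width: 1.003
finger_force: 0.0
```

```bash
python3 -c "
from h import *
go(.5982,-.0694,.088,-.2118)"
```

```text
t23.0 pos [ 0.5975 -0.0697  0.2473] a -0.2159 tilt 0.003 F [ 0.8 -0.1 -0.6] w 1.003 ff 0.0 | shift [-0.027  0.009  3.982] turn -0.039
```

Call:
play_rows(motion=[[[-1,0,0,0.8,0],[-1,0,0,0.8,0],[-1,0,0,0.8,0],[-1,0,0,0.8,0],[-1,0,0,0.5,0],[-1,0,0,0.3,0],[-1,0,0,0,0]]])

```text
time: 23.62
ee_pos: [0.5965, -0.0691, 0.086]
tool_rot: [-0.328, -3.119, -0.002]
force: [-1.2, 0.1, -0.3]
width: 0.999
finger_force: 0.0
```

Call:
play_rows(motion=[[[1,0,0,0,0],[1,0,0,0,0],[1,0,0,0,0],[1,0,0,0,0],[1,0,0,0,0],[1,0,0,0,0],[1,0,0,0,0],[1,0,0,0,0]]])

```text
time: 24.28
ee_pos: [0.5981, -0.0696, 0.0894]
tool_rot: [0.332, 3.123, -0.0]
force: [0.3, 0.8, 1.9]
width: 0.131
finger_force: 58.9
```

Call:
play_rows(motion=[[[1,0,0,-0.3,0],[1,0,0,-0.6,0],[1,0,0,-0.8,0],[1,0,0,-0.8,0],[1,0,0,-0.8,0],[1,0,0,-0.7,0],[1,0,0,0,0],[1,0,0,0,0]]])

```text
time: 24.95
ee_pos: [0.5982, -0.0696, 0.2509]
tool_rot: [0.332, 3.121, -0.001]
force: [-0.4, 0.4, -1.4]
width: 0.13
finger_force: 59.0
```

```bash
python3 -c "
from h import *
go(.518,-.2424,.25,-.0685)"
```

```text
t24.9 pos [ 0.5982 -0.0696  0.2509] a -0.2117 tilt 0.003 F [-0.4  0.4 -1.4] w 0.130 ff 59.0 | shift [ 1.052 -4.644  0.021] turn -1.367
```

Call:
play_rows(motion=[[[1,0.15,-0.5,0,0],[1,0.18,-0.83,0,0],[1,0.18,-0.83,0,0],[1,0.18,-0.83,0,0],[1,0.18,-0.83,0,0],[1,0.18,-0.82,0,0],[1,0,0,0,-0.7],[1,0,0,0,-0.67]]])

```text
time: 25.62
ee_pos: [0.5165, -0.2436, 0.2475]
tool_rot: [-0.107, -3.137, -0.003]
force: [1.3, 1.0, -2.2]
width: 0.131
finger_force: 59.0
```

Call:
play_rows(motion=[[[1,0,0,0.6,0],[1,0,0,0.7,0],[1,0,0,0.4,0],[1,0,0,0,0],[1,0,0,0,0]]])

```text
time: 26.03
ee_pos: [0.5174, -0.2419, 0.1802]
tool_rot: [-0.107, -3.137, -0.003]
force: [0.8, 0.2, -0.5]
width: 0.135
finger_force: 59.0
```

```bash
python3 -c "
from h import *
go(.518,-.2424,.0894,-.0685)"
```

```text
t26.0 pos [ 0.5174 -0.2419  0.1802] a -0.0684 tilt 0.003 F [ 0.8  0.2 -0.5] w 0.135 ff 59.0 | shift [-0.021 -0.015  2.27 ] turn 0.001
```

Call:
play_rows(motion=[[[1,0,0,0.6,0],[1,0,0,0.5,0],[1,0,0,0.3,0],[1,0,0,0.3,0],[1,0,0,0.3,0],[1,0,0,0.2,0],[1,0,0,0.07,0],[1,0,0,0,0]]])

```text
time: 26.7
ee_pos: [0.5181, -0.2424, 0.0905]
tool_rot: [0.108, 3.139, -0.0]
force: [0.5, -1.6, -3.4]
width: 0.138
finger_force: 58.6
```

Call:
play_rows(motion=[[[1,0,0,0.05,0],[1,0,0,0.02,0],[1,0,0,0,0],[1,0,0,0,0]]])

```text
time: 27.03
ee_pos: [0.5183, -0.2426, 0.089]
tool_rot: [0.107, 3.138, -0.002]
force: [-1.5, -0.2, 4.8]
width: 0.137
finger_force: 60.1
```

Call:
play_rows(motion=[[[1,0,0,0.05,0],[1,0,0,0,0],[1,0,0,0,0]]])

```text
time: 27.28
ee_pos: [0.5184, -0.2428, 0.0889]
tool_rot: [0.107, 3.138, -0.003]
force: [-9.2, 2.8, 22.9]
width: 0.131
finger_force: 62.9
```

Call:
play_rows(motion=[[[1,0,0,-0.06,0],[-1,0,0,0,0],[-1,0,0,0,0],[-1,0,0,0,0],[-1,0,0,0,0],[-1,0,0,0,0],[-1,0,0,0,0],[-1,0,0,0,0]]])

```text
time: 27.95
ee_pos: [0.5179, -0.2422, 0.0878]
tool_rot: [-0.107, -3.14, -0.0]
force: [0.7, 0.4, -0.4]
width: 0.997
finger_force: 0.0
```

Call:
play_rows(motion=[[[-1,0,0,-0.5,0],[-1,0,0,-0.9,0],[-1,0,0,-0.9,0],[-1,0,0,-0.9,0],[-1,0,0,-0.8,0],[-1,0,0,-0.8,0],[-1,0,0,0,0],[-1,0,0,0,0]]])

```text
time: 28.62
ee_pos: [0.5182, -0.2425, 0.2814]
tool_rot: [0.107, 3.137, -0.003]
force: [-0.6, -1.5, -1.4]
width: 0.996
finger_force: 0.0
```

```bash
python3 -c "
from h import *
f=viewer.grab_frame('scene')
cv2.imwrite('pics/s7.png',cv2.resize(f[130:270,80:440,::-1],None,fx=2.2,fy=2.2,interpolation=2))"
```

```text
(no output)
```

View pics/s7.png

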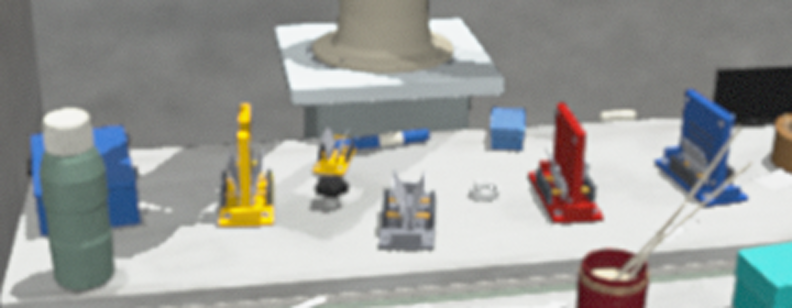

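All three covers stand in their own stands: yellow at (245,160), red at (570,160) and blue at (705,145). The grey stand at (405,215) is empty, and the bottle, bearing and knob have not moved.

```bash
python3 -c "
from cell import manip
print(manip.hand_in())"
```

```text
the job is handed in; nothing more can be done
None
```

Each cover was pushed home and released in the stand of its own colour, yellow having been parked in the grey stand on the way; grey is empty again, the last picture shows the bystanders in place, and the job was handed in at about 29 s, with no verdict returned.

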